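# Shut the detergent keg with its lever-lock ring

### The job

The detergent keg in the middle of the counter has its lid and locking ring resting loosely on top. With your fingertips press the lid down until it is fully home, then push the ring's lever round until it snaps past centre and lies shut against the keg. It is all pressing and pushing: leave the keg standing where it is, never lift it, and do not knock or shift the other things on the counter.

Things in the scene. Friction and masses are not known exactly. Their poses are not given: they have to be found in the camera images.
- keg: White plastic keg to be shut, loose on the counter but full (7 to 10 kg), so it stays put under a normal push. 200 mm in diameter, 190 mm high; the black lid with its steel locking ring sits on the rim. Origin at the centre of the underside, z up; seen from above the lever's pivot lies 150 degrees anticlockwise from the keg's x axis. A second keg at the right edge, already locked, is scenery.
- lid_mid (a point): Centre of the lid's flat top (208 mm in diameter, unobstructed, ring included 222 mm), about 210 mm above the counter while the lid is loose and 200 mm once it is home.
- keg_lid (a joint): How far the lid, with ring and lever, has been pressed down, in m: 0 fully loose, 0.010 fully home (a hard stop). The gasket grips: it takes about 14 N to press down and the lid stays where it is left.
- lever_pivot (a point): Centre of the vertical pin on which the lever turns, just outside the ring, at mid-height of the lever (199 mm above the counter with the lid loose, 189 mm with it home).
- lever_pad (a point): Point on the outer face (away from the keg when shut) of the lever, at mid-height, 95 mm along the chord from the pivot, 6.5 mm outward of that chord, 26 mm short of the tip. Site x axis: pivot to tip along the chord; z up; -y: outward, so push it towards +y to shut it. The lever is a curved steel strip 14 mm high, 5 mm thick. Below it only things lower than 120 mm stand.
- ring_lever (a joint): Lever angle about its vertical pivot, rad, growing anticlockwise seen from above as it shuts. Rests near 0 (within 0.25), swung out from the keg; it could open to -0.5. Pushed round it resists more and more, up to about 9 N at lever_pad near 0.9, goes over centre at 1.75, and about 0.1 later snaps by itself to its stop at 2.18, lying along the ring. Let go before centre, it springs back open.
- dosing_cup: White plastic cup, 64 mm across, 60 mm high, loose, not to be moved. Origin at the centre of its underside.
- scoop: White plastic powder scoop, bowl 60 x 50 x 40 mm with a 90 mm handle along its -x, loose, not to be moved. Origin under the bowl's centre.
- spray_bottle: White trigger spray bottle, 72 mm across, 225 mm high, loose, not to be moved. Origin at the centre of its underside.
- stain_bottle: Small white bottle, 48 mm across, 115 mm high, loose, not to be moved. Origin at the centre of its underside.
- sheet_box: Green carton 85 x 200 x 60 mm, loose, not to be moved. Origin at the centre of its underside.
- scrub_brush: Hand brush lying along its x axis, loose, not to be moved.
- bleach: White bleach bottle, 96 mm across, 215 mm high, loose, not to be moved. Origin at the centre of its underside.

How it is judged:
By the outcome, as a careful person would: the job done as asked, in the order asked, and still so for the second after the job is handed in, with the robot touching nothing.
It also fails if it takes over 54 s, if anything falls off the work surface, if the arm or the gripper's body presses on something with over 40 N, if the wrist force passes 120 N, or if a joint passes its speed limit or range.

### The arm

A 7-joint arm with a two-finger parallel gripper is mounted at the origin on the work surface. World frame = base frame: x ahead of the robot, y to its left, z up, the work surface at z = 0. Lengths are in m, angles in degrees, forces in N, time in s.
With the tool pointing down it reaches from about 0.425 to 0.95 m from the base axis. Payload 16.7 kg.
Tool frame: the origin (TCP) lies on the centre line of the jaws, within the pads' length; the fingertips stand 17 mm ahead of it and the grasp point (between the pads) lies 2 mm behind it (bot.finger_overhang is the distance from the TCP to the fingertips, in m); z points along the fingers, y is the direction in which the jaws open and shut (so a half turn about z gives the same grasp; the last joint's range is limited). The gripper opens to 94 mm and grips with 3 to 60 N. Pads are 16 mm wide; open, the fingers measure 119 mm over their backs; the gripper's body (75 mm by 177 mm) begins 78 mm behind the grasp point.
Start: joints at [-78.581, 24.414, 4.234, 92.017, -1.954, 63.644, -3.845], TCP at [0.231, 0.634, 0.222] pointing down, gripper open.
Joint ranges: [-163.25, 163.25], [-28.42, 122.38], [-70.27, 78.77], [12.13, 141.07], [-58.53, 238.53], [9.26, 117.41], [-156.51, 156.51]. Speed limits (degrees/s): [108.29, 108.29, 136.94, 136.94, 172.46, 172.46, 172.46].

### API

Orientations are given as a 3x3 rotation matrix whose columns are the frame's x, y, z axes.
In Python, from plant import bot gives the robot as it stands. Calls block until the motion is done:
- bot.reach(position, orientation): joint-space move of the TCP to a pose.
- bot.move_linear(position, speed=0.15, rot=None, guard=None): straight line of the TCP; rot=None keeps the orientation; speed is the mean speed in m/s. With guard (N) it stops when the force on the tool has changed by that much, and returns True; else False.
- bot.goto_joints(angles): joint-space move.
- bot.gripper_to(opening, effort=None): opening from 0.0 (shut) to 1.0 (fully open); effort is the grip in N (None keeps the last); returns when the fingers have stopped.
- bot.sleep(seconds).
- bot.ik(position, orientation): joint angles nearest the present ones, or None.
- bot.read_camera(name): name is "side" or "top" or "wrist"; returns a dict with "image" (420x560x3 uint8, red, green, blue), "fx", "fy", "cx", "cy" (pixels), "k1" (the pictures are not rectified: a ray, as slopes to the right and down, at radius r is drawn at 1 + k1 r^2 times it, then the intrinsics apply), "rvec" (rotation vector, rad) and "tvec" (3), from world to camera coordinates, as OpenCV has them. Camera axes: x right, y down, z forward; pixel columns grow to the right and rows downward; lengths in m; the calibration is good to about 2 mm. A picture is of the moment at which its call begins. There is no depth.
A pose or a line that the arm cannot do raises bot.Unreachable and nothing moves.
- bot.finish_job(): hands the job in, once; it reports no verdict.
Readings, each from a call of its own:
- bot.get_time(): time.
- bot.get_q(): joint angles.
- bot.get_qd(): joint speeds.
- bot.get_joint_torque(): joint torques, N m.
- bot.get_eef_pos(): TCP position.
- bot.get_tool_rot(): TCP orientation.
- bot.get_force(): force on the tool from outside, world axes, zero at the start.
- bot.get_moment(): the same for the moment, N m.
- bot.get_opening(): opening from 0.0 (shut) to 1.0 (fully open).
Only numpy, scipy, OpenCV 4.12 (cv2) and the standard library are available. Lean on these libraries where they do the work, as an engineer would, in place of code of your own. Each camera call takes 0.05 s, during which the arm holds its last target.

## Working session

There is one attempt and no reset: what is moved stays moved. The work goes in short steps, each a Python script; the robot and the scene stay as the last script left them, time stands still between calls to the robot, and variables do not carry over. Pictures are saved under pics/ and viewed, and the job is handed in when it is done.

```bash
ls; mkdir -p pics
cat > h.py <<'E'
import numpy as np, cv2
from plant import bot
def cam(n):
    c=bot.read_camera(n); R=cv2.Rodrigues(np.array(c["rvec"],float))[0]; c["R"]=R; c["t"]=np.array(c["tvec"],float).reshape(3); c["C"]=-R.T@c["t"]; return c
def save(c,f): cv2.imwrite(f,c["image"][:,:,::-1])
def ray(c,u,v):
    x=(u-c["cx"])/c["fx"]; y=(v-c["cy"])/c["fy"]; rd=np.hypot(x,y); r=rd
    for _ in range(50): r=rd/(1+c["k1"]*r*r)
    s=r/rd if rd>0 else 1
    return c["R"].T@np.array([x*s,y*s,1])
def onz(c,u,v,z):
    d=ray(c,u,v); return c["C"]+d*(z-c["C"][2])/d[2]
def proj(c,p):
    q=c["R"]@np.array(p)+c["t"]; x,y=q[0]/q[2],q[1]/q[2]; s=1+c["k1"]*(x*x+y*y)
    return np.array([c["fx"]*x*s+c["cx"],c["fy"]*y*s+c["cy"]])
E
python3 - <<'E'
from h import *
import pickle
print(bot.get_time(),bot.get_eef_pos(),bot.get_tool_rot())
d={}
for n in ["top","side","wrist"]:
    c=cam(n); d[n]=c; save(c,f"pics/{n}0.png"); print(n,c["C"],c["fx"],c["k1"])
pickle.dump(d,open("c0.pkl","wb"))
E
```

```text
pics
0.0 [0.23057482 0.63396857 0.22181062] [[-9.39765260e-01  3.41820331e-01 -3.43165265e-04]
 [ 3.41820493e-01  9.39764505e-01 -1.19370538e-03]
 [-8.55382337e-05 -1.23910377e-03 -9.99999229e-01]]
top [ 0.31453611 -0.00695266  1.2977558 ] 401.4260579877424 -0.0734458625138224
side [-0.12850069 -0.79239297  0.95262268] 461.4389308878382 0.030785331451053943
wrist [0.15547797 0.66156545 0.38404416] 334.1275300506484 -0.06653109181378608
```

View pics/top0.png

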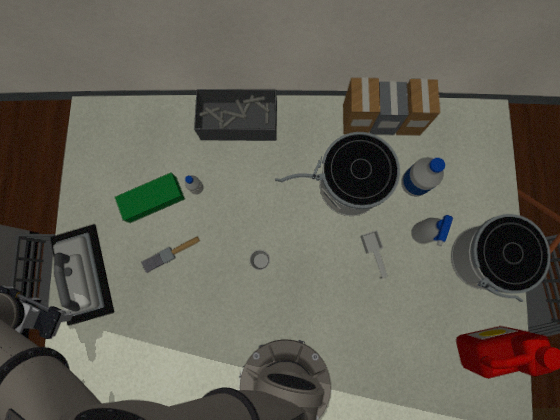

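View pics/side0.png

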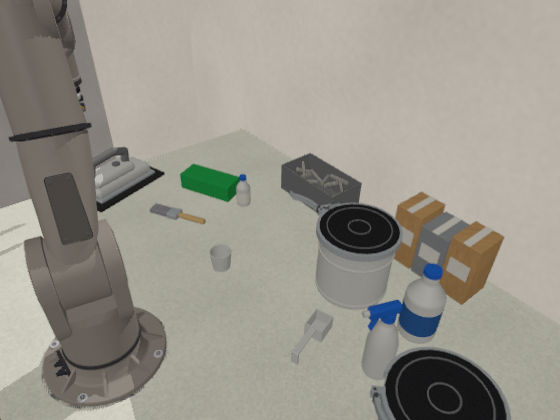

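View pics/wrist0.png

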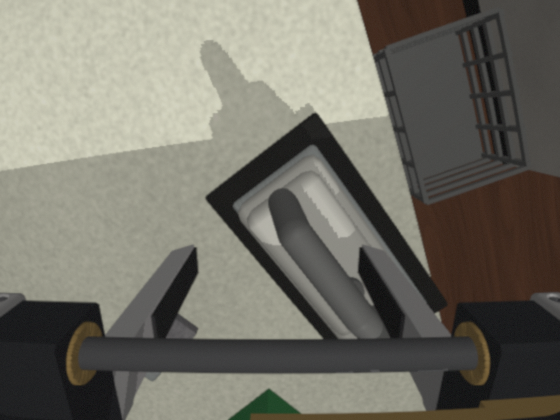

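Run:
```python
from h import *
import pickle
d=pickle.load(open("c0.pkl","rb"))
c=d["top"]; im=c["image"]
crop=im[120:220,260:420]; cv2.imwrite("pics/z_top.png",cv2.resize(crop,None,fx=5,fy=5,interpolation=cv2.INTER_CUBIC)[:,:,::-1])
s=d["side"]["image"][170:310,270:420]; cv2.imwrite("pics/z_side.png",cv2.resize(s,None,fx=4,fy=4,interpolation=cv2.INTER_CUBIC)[:,:,::-1])
for n,(u,v) in dict(top=(360,170),side=(358,228)).items():
    c=d[n]; g=c["image"].max(2); m=(g<60).astype(np.uint8)
    cnt,_=cv2.findContours(m,cv2.RETR_EXTERNAL,cv2.CHAIN_APPROX_NONE)
    k=[x for x in cnt if cv2.pointPolygonTest(x,(u,v),False)>=0]
    for x in k:
        P=np.array([onz(c,*p[0],0.210)[:2] for p in cv2.convexHull(x)],np.float32)
        (o,r)=cv2.minEnclosingCircle(P); A=np.c_[2*P,np.ones(len(P))]; s=np.linalg.lstsq(A,(P**2).sum(1),rcond=None)[0]
        print(n,cv2.contourArea(x),cv2.boundingRect(x),o,r,s[:2],np.sqrt(s[2]+s[0]**2+s[1]**2))
```

```text
top 3967.0 (324, 134, 74, 71) (0.6327900290489197, -0.2077333778142929) 0.10371150076389313 [ 0.63279275 -0.20788298] 0.10301039882479905
side 2941.5 (320, 204, 80, 50) (0.6307268142700195, -0.20752520859241486) 0.1024731919169426 [ 0.63065782 -0.20756422] 0.10156884487825239
```

View pics/z_top.png

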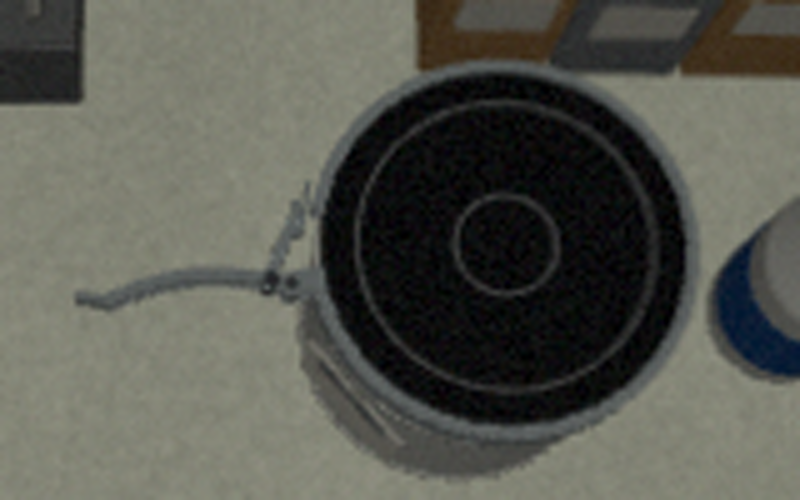

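View pics/z_side.png

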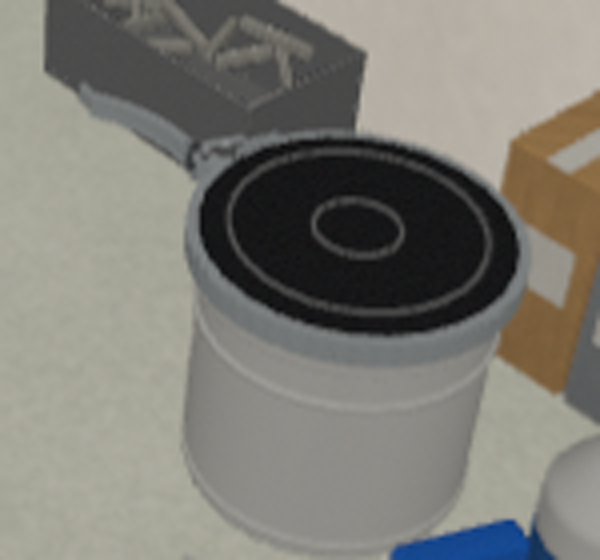

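Run:
```python
from h import *
import pickle
d=pickle.load(open("c0.pkl","rb"))
c=d["top"]; O=np.array([0.632,-0.2077])
for z in (0.199,0.206):
  for nm,(a,b) in dict(p1=(268,284),p2=(291,288),tip=(78,298),top=(200,272)).items():
    p=onz(c,260+(a-2)/5,120+(b-2)/5,z)[:2]; print(z,nm,p.round(4),np.hypot(*(p-O)).round(4),np.degrees(np.arctan2(*(p-O)[::-1])).round(1))
P=onz(c,260+289/5,120+286/5,.199)[:2]; T=onz(c,260+76/5,120+296/5,.199)[:2]
print(np.linalg.norm(T-P), np.degrees(np.arctan2(*(T-P)[::-1])))
s=d["side"]
for nm,(a,b) in dict(tip=(82,98),p=(190,155)).items():
  p=onz(s,270+(a-1.5)/4,170+(b-1.5)/4,.199)[:2];print(nm,p)
```

```text
0.199 p1 [ 0.6115 -0.0755] 0.1338 98.8
0.199 p2 [ 0.6093 -0.0885] 0.1214 100.8
0.199 tip [0.6022 0.0318] 0.2413 97.1
0.199 top [ 0.6181 -0.037 ] 0.1712 94.7
0.206 p1 [ 0.6096 -0.0751] 0.1345 99.6
0.206 p2 [ 0.6074 -0.088 ] 0.1222 101.6
0.206 tip [0.6004 0.0315] 0.2413 97.5
0.206 top [ 0.6162 -0.0368] 0.1716 95.3
0.12044017199176973 93.37194416804937
tip [0.59687672 0.02732268]
p [ 0.61131294 -0.07112615]
```

```bash
cat >> h.py <<'E'
P=np.array([0.6083,-0.0882]); PHI0=93.4
def Rz(yaw):  # tool down with tool x at yaw deg
    a=np.radians(yaw); x=np.array([np.cos(a),np.sin(a),0]); z=np.array([0,0,-1.]); return np.c_[x,np.cross(z,x),z]
def pad(phi,out=0,along=0.095):
    a=np.radians(phi); x=np.array([np.cos(a),np.sin(a)]); y=np.array([-x[1],x[0]]); return P+along*x-(0.0065+out)*y
E
python3 - <<'E'
from h import *
print(np.round(bot.get_q(),1))
for s in (0,180,90,270):
  print("yaw offset",s)
  q=bot.ik([.632,-.2077,.3],Rz(93+s)); print(" lid",q if q is None else np.round(q,0))
  for phi in (93,120,150,180,200,215):
    q=bot.ik([*pad(phi,0.012),0.195],Rz(phi+s)); print(phi,pad(phi,.012).round(3),q if q is None else np.round(q,0))
import pickle
d=pickle.load(open("c0.pkl","rb"));c=d["top"]
print("basket",onz(c,277,139,0.1),onz(c,277,139,0))
E
```

```text
[-78.6  24.4   4.2  92.   -2.   63.6  -3.8]
yaw offset 0
 lid [-26.  29.  57.  90. -25.  74.  38.]
93 [0.622 0.008] [-38.  25.  41. 102. -19.  59.  14.]
120 [0.577 0.003] [-38.  20.  39. 108. -15.  57.  38.]
150 [ 0.535 -0.025] [-39.  16.  42. 113. -13.  55.  69.]
180 [ 0.513 -0.07 ] [-38.  14.  45. 116. -12.  55. 104.]
200 [ 0.513 -0.103] [-35.  15.  47. 115. -14.  55. 129.]
215 [ 0.52  -0.128] [-32.  17.  47. 114. -15.  56. 148.]
yaw offset 180
 lid [ -31.   36.   69.   90.  -34.   78. -135.]
93 [0.622 0.008] [ -53.   39.   69.  103.  -40.   67. -148.]
120 [0.577 0.003] [ -56.   33.   70.  109.  -35.   63. -122.]
150 [ 0.535 -0.025] [-57.  27.  70. 114. -30.  60. -93.]
180 [ 0.513 -0.07 ] [-48.  18.  59. 116. -19.  56. -69.]
200 [ 0.513 -0.103] [-43.  18.  58. 115. -19.  56. -46.]
215 [ 0.52  -0.128] [-39.  20.  57. 114. -20.  57. -27.]
yaw offset 90
 lid [-24.  28.  54.  90. -24.  74. 126.]
93 [0.622 0.008] [-30.  23.  30. 102. -13.  58.  98.]
120 [0.577 0.003] [-29.  18.  28. 108. -10.  56. 123.]
150 [ 0.535 -0.025] [-27.  14.  27. 113.  -8.  55. 153.]
180 [ 0.513 -0.07 ] [ -54.   25.   71.  116.  -27.   58. -150.]
200 [ 0.513 -0.103] [ -50.   25.   71.  116.  -28.   59. -126.]
215 [ 0.52  -0.128] [ -46.   27.   70.  114.  -30.   60. -107.]
yaw offset 270
 lid [-28.  31.  61.  90. -28.  75. -50.]
93 [0.622 0.008] [-45.  29.  53. 103. -26.  61. -69.]
120 [0.577 0.003] [-44.  22.  48. 109. -19.  58. -48.]
150 [ 0.535 -0.025] [-45.  18.  49. 114. -16.  56. -18.]
180 [ 0.513 -0.07 ] [-44.  16.  53. 116. -16.  55.  17.]
200 [ 0.513 -0.103] [-41.  17.  55. 115. -17.  56.  43.]
215 [ 0.52  -0.128] [-38.  19.  55. 114. -19.  56.  62.]
basket [0.75851289 0.0317857  0.1       ] [0.79558027 0.03501995 0.        ]
```

Run:
```python
from h import *
p=np.array(bot.get_eef_pos())
bot.move_linear(p+[0,0,.11],speed=.25)
bot.gripper_to(0.0,20)
bot.reach([.631,-.2077,.30],Rz(3.4)); print(bot.get_time(),bot.get_opening(),bot.get_eef_pos())
bot.move_linear([.631,-.2077,.24],speed=.1)
f0=np.array(bot.get_force())
g=bot.move_linear([.631,-.2077,.21],speed=.02,guard=30)
print(g,bot.get_time(),bot.get_eef_pos(),f0,bot.get_force())
```

```text
5.4167 0.0028836867915775994 [ 0.63130969 -0.20692455  0.29989867]
True 7.275 [ 0.63103254 -0.20774734  0.21731397] [0.52704862 0.53284896 0.50785612] [-3.30777791  0.98735393 10.74266313]
```

Run:
```python
from h import *
g=bot.move_linear([.631,-.2077,.207],speed=.02,guard=35)
print(g,bot.get_time(),bot.get_eef_pos(),bot.get_force())
bot.move_linear([.631,-.2077,.27],speed=.15)
bot.reach([*pad(PHI0,0.045),.27],Rz(PHI0-90))
c=cam("top"); save(c,"pics/top1.png"); w=cam("wrist"); save(w,"pics/wrist1.png")
print(bot.get_time(),bot.get_eef_pos(),bot.get_force())
im=c["image"][120:220,260:420]; cv2.imwrite("pics/z_top1.png",cv2.resize(im,None,fx=5,fy=5,interpolation=cv2.INTER_CUBIC)[:,:,::-1])
```

```text
True 7.525 [ 0.63107707 -0.20771629  0.21730732] [-3.01596996  1.97798466 11.76520767]
9.0083 [0.65388119 0.00755141 0.27000072] [ 0.41260887  0.27265067 -0.01685388]
```

View pics/z_top1.png

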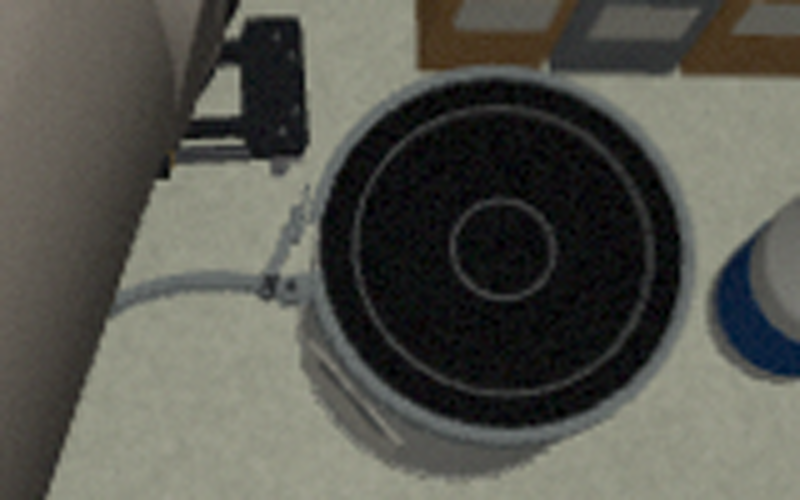

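View pics/wrist1.png

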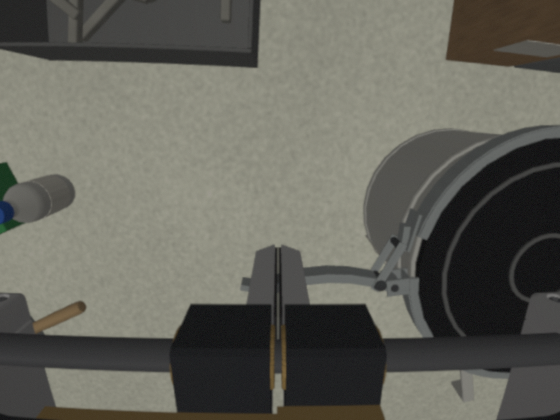

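Run:
```python
from h import *
bot.move_linear([*pad(PHI0,0.045),.190],speed=.12,guard=8)
bot.move_linear([*pad(PHI0,0.018),.190],speed=.08,guard=5)
g=bot.move_linear([*pad(PHI0,0.0),.190],speed=.02,guard=2)
p=np.array(bot.get_eef_pos())
print(g,bot.get_time(),p,bot.get_force(), p[:2]-pad(PHI0))
w=cam("wrist"); save(w,"pics/wrist2.png")
c=cam("side"); s=c["image"][170:310,270:420]; cv2.imwrite("pics/z_side2.png",cv2.resize(s,None,fx=4,fy=4,interpolation=cv2.INTER_CUBIC)[:,:,::-1])
```

```text
True 10.7917 [0.62031589 0.00760666 0.18970749] [ 0.73414685 -0.42426857 -0.13815453] [0.01116143 0.00058838]
```

View pics/z_side2.png

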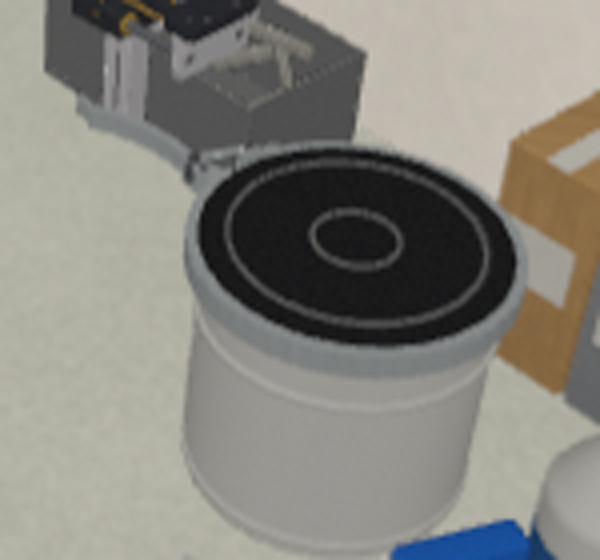

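View pics/wrist2.png

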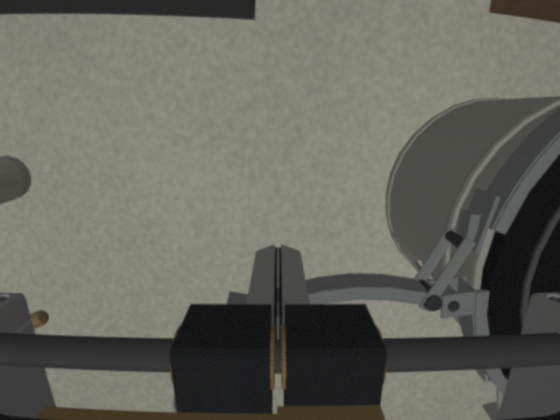

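Run:
```python
from h import *
for phi in np.arange(99.4,146,8):
    g=bot.move_linear([*pad(phi,0.0095),.190],speed=.06,rot=Rz(phi-90),guard=20)
    a=np.radians(phi); f=np.array(bot.get_force()); u=np.array([-np.sin(a),np.cos(a)])
    e=np.array(bot.get_eef_pos())[:2]-pad(phi,.0095)
    print(round(phi,1),g,"push",-(f[:2]@u).round(1),"f",f.round(1),"err mm",(e*1e3).round(1))
    if g: break
print(bot.get_time())
c=cam("side"); save(c,"pics/side3.png"); c=cam("wrist"); save(c,"pics/wrist3.png")
```

```text
99.4 False push 1.9 f [ 1.8  0.4 -0.7] err mm [0.2 0.2]
107.4 False push 3.6 f [ 3.4  1.1 -1.5] err mm [0.5 0.1]
115.4 False push 5.5 f [ 5.5  1.2 -1.4] err mm [0.6 0.1]
123.4 False push 6.4 f [ 6.5  1.8 -2. ] err mm [0.9 0.2]
131.4 False push 7.2 f [ 6.6  3.3 -1.2] err mm [0.9 0.4]
139.4 False push 7.2 f [ 6.5  3.9 -0.6] err mm [1.  0.5]
13.1167
```

View pics/side3.png

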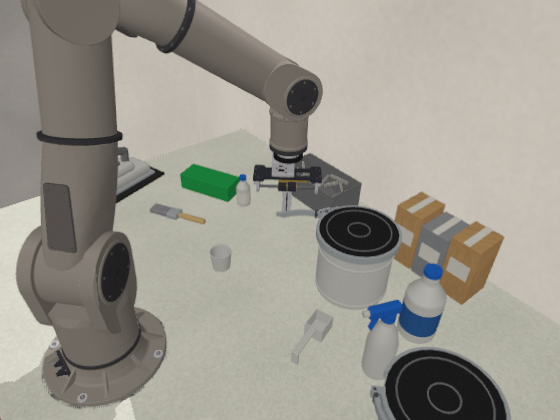

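View pics/wrist3.png

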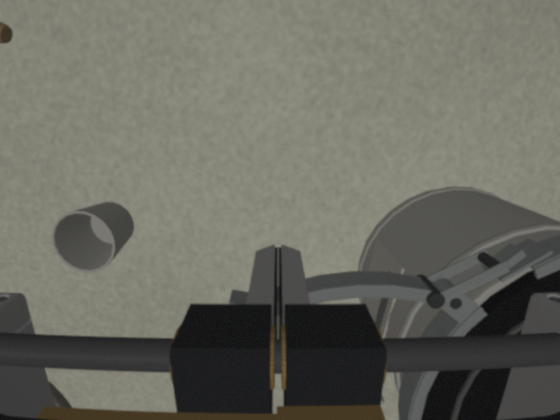

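Run:
```python
from h import *
for phi in list(np.arange(147.4,204,8)):
    g=bot.move_linear([*pad(phi,0.0095),.190],speed=.06,rot=Rz(phi-90),guard=20)
    a=np.radians(phi); f=np.array(bot.get_force()); u=np.array([-np.sin(a),np.cos(a)])
    e=np.array(bot.get_eef_pos())[:2]-pad(phi,.0095)
    print(round(phi,1),g,"push",-(f[:2]@u).round(1),"f",f.round(1),"err mm",(e*1e3).round(1))
    if g: break
print(bot.get_time())
c=cam("side"); save(c,"pics/side4.png"); c=cam("wrist"); save(c,"pics/wrist4.png")
```

```text
147.4 False push 6.3 f [5.2 4.1 0.5] err mm [0.9 0.5]
155.4 False push 6.5 f [4.7 5.  0.6] err mm [0.7 0.4]
163.4 False push 4.1 f [3.5 3.2 0.9] err mm [0.4 0.3]
171.4 False push 2.4 f [0.5 2.4 1.8] err mm [-0.   0.1]
179.4 False push 1.4 f [-0.1  1.4 -0.5] err mm [-0.2  0. ]
187.4 False push -0.5 f [ 0.6 -0.4 -1.1] err mm [-0.   0.1]
195.4 False push 0.1 f [-0.3 -0.   0.1] err mm [0.  0.2]
203.4 False push 1.4 f [-1.   1.1 -0.2] err mm [-0.   0.4]
16.2167
```

View pics/side4.png

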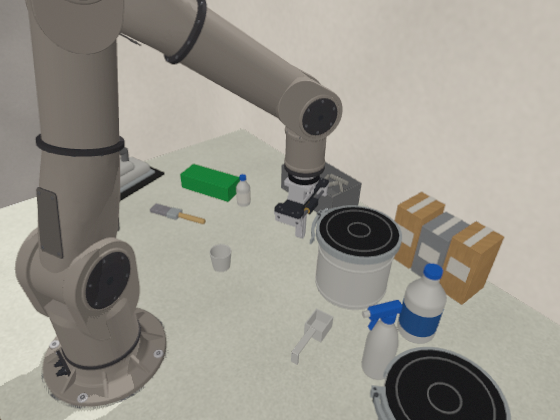

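View pics/wrist4.png

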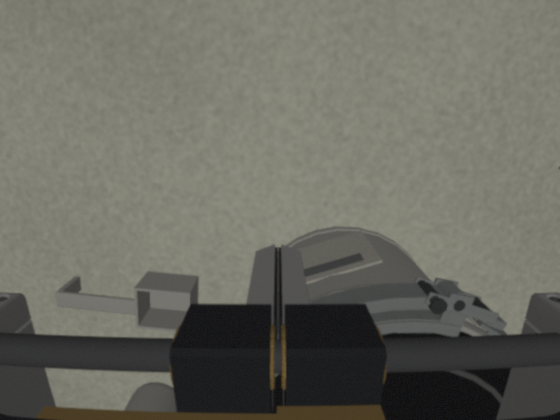

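Run:
```python
from h import *
for phi in [207,211,215]:
    g=bot.move_linear([*pad(phi,0.0095),.190],speed=.04,rot=Rz(phi-90),guard=8)
    a=np.radians(phi); f=np.array(bot.get_force()); u=np.array([-np.sin(a),np.cos(a)])
    print(phi,g,"push",-(f[:2]@u).round(1),"f",f.round(1))
    if g: break
bot.sleep(.2)
print(bot.get_time(),bot.get_force())
p=np.array(bot.get_eef_pos()); 
bot.move_linear([*pad(phi,0.05),.190],speed=.1)
bot.sleep(.2)
c=cam("side"); save(c,"pics/side5.png"); c=cam("wrist"); save(c,"pics/wrist5.png")
print(bot.get_time(),bot.get_force())
```

```text
207 False push -0.3 f [ 0.9  0.2 -0.7]
211 False push 0.2 f [-0.5 -0.1  0.3]
215 False push 4.1 f [-0.8  4.5  0.7]
17.45 [-0.02711493  5.66792998  0.75295601]
18.3083 [ 0.93019986  0.53803435 -0.03211132]
```

View pics/wrist5.png

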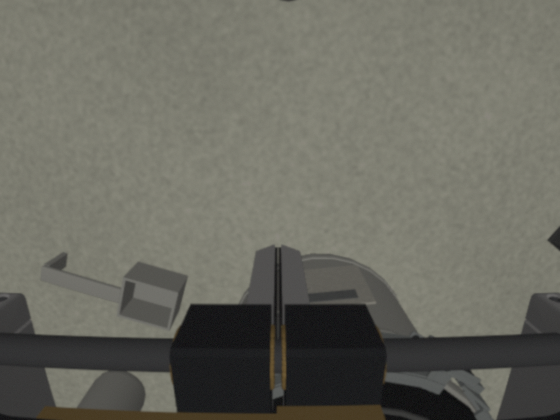

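Run:
```python
from h import *
p=np.array(bot.get_eef_pos())
bot.move_linear([p[0],p[1],.36],speed=.2)
bot.reach([.42,.25,.36],Rz(90))
d={}
import pickle
for n in ("top","side"):
    c=cam(n); d[n]=c; save(c,f"pics/{n}6.png")
pickle.dump(d,open("c6.pkl","wb"))
c=d["top"];im=c["image"][120:220,260:420]; cv2.imwrite("pics/z_top6.png",cv2.resize(im,None,fx=5,fy=5,interpolation=cv2.INTER_CUBIC)[:,:,::-1])
s=d["side"]["image"][170:310,270:420]; cv2.imwrite("pics/z_side6.png",cv2.resize(s,None,fx=4,fy=4,interpolation=cv2.INTER_CUBIC)[:,:,::-1])
print(bot.get_time(),bot.get_eef_pos())
d0=pickle.load(open("c0.pkl","rb"))
for n,(u,v) in dict(top=(360,170),side=(358,230)).items():
    c=d[n]; m=(c["image"].max(2)<60).astype(np.uint8)
    cnt,_=cv2.findContours(m,cv2.RETR_EXTERNAL,cv2.CHAIN_APPROX_NONE)
    for x in cnt:
        if cv2.pointPolygonTest(x,(u,v),False)>=0:
            Q=np.array([onz(c,*p[0],0.200)[:2] for p in cv2.convexHull(x)],np.float32); print(n,cv2.minEnclosingCircle(Q))
    df=np.abs(c["image"].astype(int)-d0[n]["image"]).max(2)
    cv2.imwrite(f"pics/diff_{n}.png",np.clip(df*3,0,255).astype(np.uint8))
```

```text
20.7417 [0.42058025 0.24900377 0.35989326]
top ((0.633057713508606, -0.20791061222553253), 0.10338684171438217)
side ((0.6313900947570801, -0.20702335238456726), 0.10245721787214279)
```

View pics/z_top6.png

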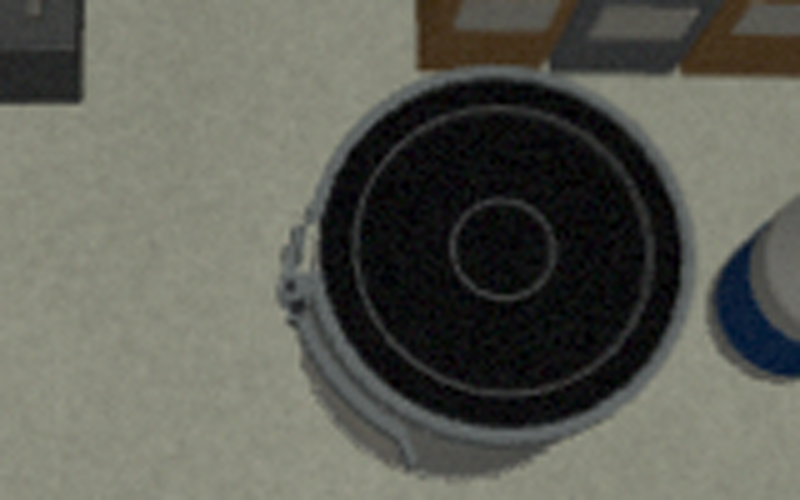

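View pics/diff_top.png

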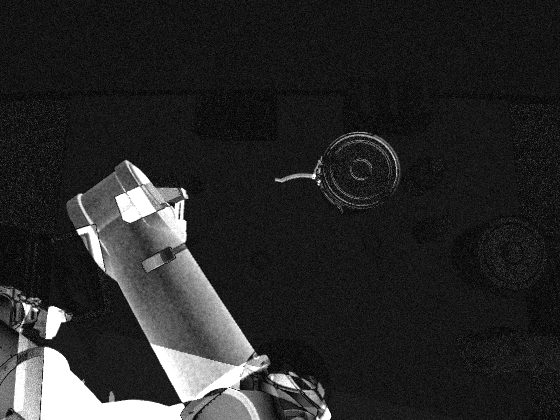

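View pics/z_side6.png

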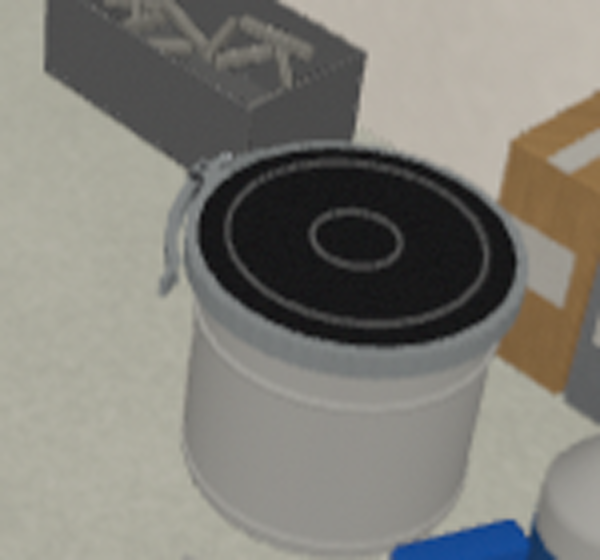

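View pics/diff_side.png

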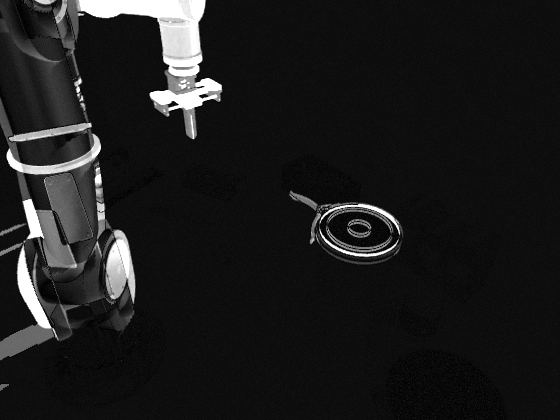

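Run:
```python
from h import *
import pickle
c=pickle.load(open("c6.pkl","rb"))["top"]
a=onz(c,260+289/5,120+290/5,.189)[:2]; b=onz(c,260+409/5,120+463/5,.189)[:2]; O=np.array([.633,-.2079])
print(a,b,np.linalg.norm(b-a),np.degrees(np.arctan2(*(b-a)[::-1]))%360, np.hypot(*(a-O)),np.hypot(*(b-O)))
d=pickle.load(open("c6.pkl","rb"))
im=d["top"]["image"][160:225,305:370]; cv2.imwrite("pics/zz.png",cv2.resize(im,None,fx=9,fy=9,interpolation=cv2.INTER_CUBIC)[:,:,::-1])
```

```text
[ 0.60962342 -0.0892111 ] [ 0.5102802  -0.15626579] 0.11985577473085093 214.01856414943123 0.12096908190781895 0.1331399312051253
```

View pics/zz.png

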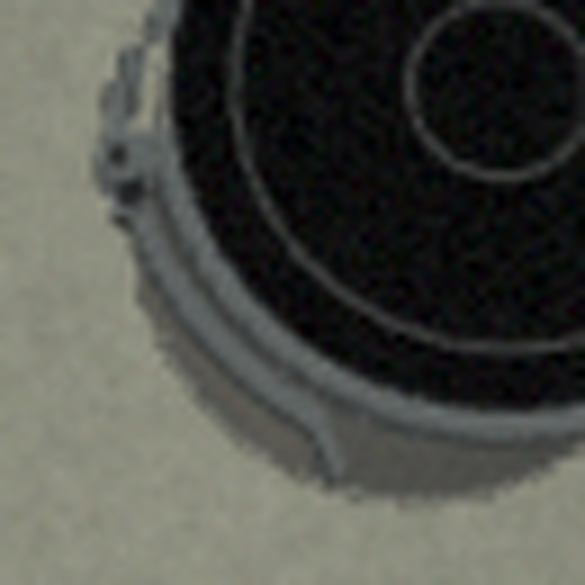

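Run:
```python
from h import *
bot.finish_job(); print(bot.get_time())
```

```text
the job is handed in; nothing more can be done
the job is handed in; nothing more can be done
```

The lid is pressed fully home and the ring's lever is shut against the keg. I handed the job in at about 21 s with the arm clear of everything.

- **Lid:** I pressed with closed fingertips at the lid's centre until they stopped about 200 mm above the counter, the height given for the lid fully home. A second, firmer press moved it no further.
- **Lever:** I pushed it round its pivot at the pad point. The force peaked at about 7 N and fell to zero near 1.65 rad of travel as it went over centre. A final push met a hard stop at 4–6 N.
- **After letting go:** The top view shows the lever lying along the ring at about 214°, having turned about 2.1 rad. That fits the 2.18 stop given a small rest angle, which I did not measure separately.
- **Keg and other things:** The lid's centre stayed within about 1 mm of where it started. Comparing the before and after pictures shows changes only at the lid, ring, lever and the arm. In the last top view the arm hid the scrub brush, but the before and after side views show no change there.

No check failed.

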